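# Seat a stone card in the corner of a sloping display stand

### The arm

A 7-joint arm with a two-finger parallel gripper is mounted at the origin on a cart in front of the work surface, level with it; the furniture and walls round the work are solid. World frame = base frame: x ahead of the robot, y to its left, z up, the work surface at z = 0. Lengths are in m, angles in rad, forces in N, time in s.
With the tool pointing down it reaches from about 0.35 to 0.9 m from the base axis. Payload 8.1 kg.
Tool frame: the origin (TCP) lies on the centre line of the jaws, within the pads' length; the fingertips stand 17 mm ahead of it and the grasp point (between the pads) lies 2 mm behind it; z points along the fingers, y is the direction in which the jaws open and shut (so a half turn about z gives the same grasp; the last joint's range is limited). The gripper opens to 92 mm and grips with 3 to 60 N. Pads are 19 mm wide; open, the fingers measure 130 mm over their backs; the gripper's body (75 mm by 190 mm) begins 47 mm behind the grasp point.
Start: joints at [1.195, 0.434, 0.025, 1.573, -0.012, 1.134, -0.075], TCP at [0.168, -0.602, 0.244] pointing down, gripper open.
Joint ranges: [-2.62, 2.62], [-0.44, 2.09], [-1.27, 1.32], [0.08, 2.57], [-1.32, 4.46], [0.12, 2], [-2.74, 2.74]. Speed limits (rad/s): [2.22, 2.22, 3.01, 3.01, 3.14, 3.14, 3.14].

### API

Orientations are given as a rotation vector (axis times angle).
In Python, from cell import arm, imaging, job gives the robot as it stands.
- The arm moves only by the tool jog_arm, never from a script. Its argument "moves" is a list of rows, each an object with "fingers": the closure, from -1 (fully open) to 1 (shut); "xyz": the shift along the tool's x, y, z in cm, a list of three; "angular": the turn, a rotation vector about the tool's x, y, z in rad, a list of three. In form: [{"fingers": fingers, "xyz": [dx, dy, dz], "angular": [ax, ay, az]}, ...]. A call has 1 to 12 rows; each row is the pose to reach, as a shift and turn from the pose commanded when the call began, along the tool's axes at that moment; what a row does not reach only later rows make up. A row lasts 1/8 s, in which the tool goes at most 62.5 mm and 10.7 degrees, less where a joint would pass 70% of its speed; a pose out of reach is approached as far as the arm can. A call with a gripper value outside its range is refused whole. The fingers move at their own pace and stop on an object; "grip_force" is the grip in N (left out, the last holds). Time passes only in rows, so rows that repeat a pose let the fingers close. It gives the time, the measured TCP pose, the force and the opening at its end, in the units of the state.
- arm.observe(): the state, without advancing time (a new reading comes with each control period).
- imaging.get_image(name): name is "scene" or "top"; returns the picture (384x512x3 uint8, red, green, blue); there is no depth.
- imaging.camera_params(name): a dict with "fx", "fy", "cx", "cy" (pixels), "rvec" (rotation vector, rad) and "tvec" (3), from world to camera coordinates, as OpenCV has them. Camera axes: x right, y down, z forward; pixel columns grow to the right and rows downward; lengths in m; the calibration is good to about 2 mm. A picture is of the moment at which its call begins. camera_params takes no time and is no camera call.
- job.sign_off(): hands the job in, once; it reports no verdict.
The state is a dict: "clock": time; "joints": joint angles; "dq": joint speeds; "joint_efforts": joint torques, N m; "position": TCP position; "ee_rot": TCP orientation; "force": force on the tool from outside, world axes, zero at the start; "ft_torque": the same for the moment, N m; "width": opening from 0.0 (shut) to 1.0 (fully open).
Only numpy, scipy, OpenCV 4.12 (cv2) and the standard library are available. Lean on these libraries where they do the work, as an engineer would, in place of code of your own. Each camera call takes 0.05 s, during which the arm holds its last target. There are 200 camera calls.

### The job

Put the long narrow card of green stones, stones up, on the sloping display stand: it should lie flat on the plate with one long edge all along the bottom ledge and one end fully home against the steel end stop, so that the stop's brass feeler pin is pushed in flush. Handle it gently: do not drop or slam it, or press it hard against any part of the stand (keep well below 20 N). Leave the other things on the table where they are.

Things in the scene. Friction and masses are not known exactly. Their poses are not given: they have to be found in the camera images.
- card_mid (a point): Centre (half-way up) of the loose card to display: a rigid rectangle of green stones, 62 x 125 x 9 mm, the only long narrow card, 0.08 to 0.16 kg; it starts flat on the table, stones up. x along its 62 mm width, y along its 125 mm length, z out of the stone side. Take it across the width; beside the ledge there is then no room for the lower finger.
- plate: Sloping plate of the fixed light-wood display stand, with a smooth grey foam-backed face, tilted 0.35 rad (20 deg) away from the robot: its low edge is the far one. Origin: on its surface, middle of the ledge's foot. x up the slope (to 148 mm), y level along the ledge to the end stop (+-145 mm), z out of it. The rubber-faced ledge is 10 mm proud. A card let go slides to the ledge, not sideways.
- stop_range (a point): Fixed point 31 mm up the plate, 95 mm along it and 5 mm off it: the MIDDLE of the setting range of the steel end stop, not the stop. The stop is a bar across the plate, square to the ledge (x = 8 to 123 mm, 12 mm high, 14 mm thick), clamped with its face anywhere within 24 mm to either side of this point; that setting is not reported and must be seen or felt. The stop is hard.
- feeler (a joint): Brass feeler pin of the end stop, 6 mm in diameter, 31 mm up from the ledge, 5 mm off the plate, standing 6 mm out of the stop's face on a very weak spring (under 0.1 N). Reads 0 when out, 0.006 m when flush with the face, that is when the card's end is right against the stop; it springs out if the card backs off.
- aqua_card: wide card of pale blue-green stones, 110 x 140 x 9 mm; bystander; origin under its centre, z up
- red_card: nearly square card of red-brown stones, 112 x 116 x 10 mm; bystander; origin under its centre, z up
- calculator: desk calculator, 138 x 82 x 20 mm; bystander; origin under its centre, z up
- dish: round steel sorting dish, 101 mm across, 21 mm high; bystander; origin under its centre, z up
- stone_a: red-brown polished palm stone, 48 x 35 x 24 mm; bystander; origin under its centre, z up
- stone_b: pink polished palm stone, 46 x 33 x 21 mm; bystander; origin under its centre, z up
- jar: small round black gem jar with a clear top, 33 mm across, 22 mm high; bystander; origin under its centre, z up
Mind the look-alikes: they are no part of the job. What is shaped like the part that bears card_mid but brown is not meant.

How it is judged:
At the end, for the whole second after the job is handed in: The card lies still and let go on the plate, stones up, its centre within 2.5 mm of its seated place up the slope (31 mm from the ledge) and within 2 mm of 4.5 mm above the plate, its long side within 0.04 rad of the ledge, and its end keeps the feeler pin pushed in more than 4.3 of its 6 mm (x of card_mid in the frame of plate between 0.0285 and 0.0335 m and z of card_mid in the frame of plate between 0.0025 and 0.0065 m and value of joint feeler above 0.0043 m and angle between the y axis of card and the y axis of plate, either way round below 0.04 rad and angle between card_mid's own z axis and vertical below 0.5 rad and linear speed of card below 0.01 m/s and contact force between the fingers and card below 0.05 N); the robot touches nothing.
It fails at once if the card is pressed, dropped or knocked against the stand with more than 20 N (contact force between card and stand above 20 N).
It fails at once if one of the other listed things is moved more than 30 mm (distance of any of aqua_card, red_card, calculator, dish, stone_a, stone_b, jar from where it was at the start of the episode above 0.03 m).
It also fails if it takes over 59 s, if anything falls off the work surface, if the arm or the gripper's body presses on something with over 40 N, if the wrist force passes 120 N, or if a joint passes its speed limit or range.

## Working session

There is one attempt and no reset: what is moved stays moved. The work goes in short steps, Python scripts to look and compute and a tool call to move; the robot and the scene stay as the last step left them, time stands still between calls to the robot, and variables do not carry over. Pictures are saved under pics/ and viewed, about 8 in all and at most 12, crops included, and the job is handed in when it is done.

Besides the shell and the picture viewer there is one more tool, called after "Call:" in YAML: its name, and indented under it one key for each argument. jog_arm: Moves the arm, as the interface text tells. Its arguments: {"type":"object","properties":{"moves":{"type":"array"},"grip_force":{"type":"number"}},"required":["moves"]}

```bash
mkdir -p pics
cat > h.py <<'E'
import numpy as np, cv2
from scipy.spatial.transform import Rotation as R
from cell import arm, imaging, job
def grab(n,f=None):
    im=imaging.get_image(n)
    if f: cv2.imwrite(f'pics/{f}.png',im[:,:,::-1])
    return im
def cam(n):
    p=imaging.camera_params(n); K=np.array([[p['fx'],0,p['cx']],[0,p['fy'],p['cy']],[0,0,1]]); 
    return K,R.from_rotvec(p['rvec']).as_matrix(),np.array(p['tvec'])
def ray(n,uv):
    K,r,t=cam(n); d=np.linalg.inv(K)@np.array([uv[0],uv[1],1]); return -r.T@t, r.T@d
def onplane(n,uv,p0,nrm):
    o,d=ray(n,uv); return o+d*(np.dot(np.array(p0)-o,nrm)/np.dot(d,nrm))
def onz(n,uv,z): return onplane(n,uv,[0,0,z],np.array([0,0,1.]))
def two(uv1,uv2,a='scene',b='top'):
    o1,d1=ray(a,uv1);o2,d2=ray(b,uv2)
    s=np.linalg.lstsq(np.stack([d1,-d2],1),o2-o1,rcond=None)[0]
    p,q=o1+d1*s[0],o2+d2*s[1]; return (p+q)/2,np.linalg.norm(p-q)
def proj(n,P):
    K,r,t=cam(n); c=K@(r@np.array(P)+t); return c[:2]/c[2]
E
python3 - <<'E'
from h import *
a=grab('scene','s0');b=grab('top','t0')
for n in('scene','top'):
    o,_=ray(n,(0,0)); print(n,o,cam(n)[0].diagonal(), onz(n,(256,192),0))
print(arm.observe())
E
```

```text
scene [-0.31986559  0.48622577  1.24833986] [459.71910887 459.71910887   1.        ] [ 0.53760892 -0.06137949  0.        ]
top [ 0.43298281 -0.06876557  1.60290566] [465.83932715 465.83932715   1.        ] [ 0.55577661 -0.07054347  0.        ]
{'clock': 0.1, 'joints': array([ 1.19539232,  0.43518078,  0.02496976,  1.57396753, -0.01159017,
        1.13399078, -0.07506923]), 'dq': array([ 0.00261242, -0.00139155, -0.00231459, -0.00186213,  0.00050179,
       -0.00110618, -0.00073561]), 'joint_efforts': array([ 4.25612438e-03, -6.69130683e+01,  9.89091396e-01, -3.15150261e+01,
       -6.02933415e-02,  3.73373448e-02,  7.96888571e-05]), 'position': array([ 0.16823604, -0.60150258,  0.24302124]), 'ee_rot': array([-3.11106798e+00, -4.26958941e-01,  5.08911896e-04]), 'force': array([ 0.18392497, -0.75816795,  0.48527818]), 'ft_torque': array([ 0.01121147,  0.0257746 , -0.01493502]), 'width': 0.9984744209003594}
```

View pics/s0.png

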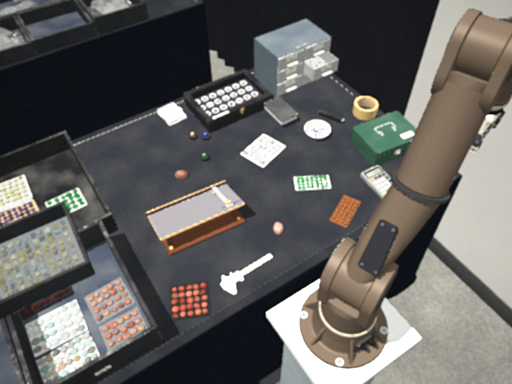

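View pics/t0.png

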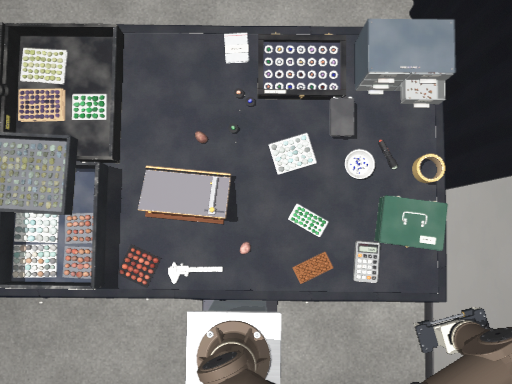

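The top view shows the green card at about (308,220), the stand at (185,193) with the steel stop at (213,195). In the scene view, the card is at (312,183) and the stand at (196,215). Next I'll take enlarged crops and a colour mask.

Run:
```python
from h import *
a=cv2.imread('pics/t0.png');s=cv2.imread('pics/s0.png')
c1=cv2.resize(a[160:230,130:240],None,fx=7,fy=7,interpolation=cv2.INTER_CUBIC)[:490,:770]
cv2.imwrite('pics/c1.png',c1)
c2=cv2.resize(s[175:255,140:250],None,fx=7,fy=7,interpolation=cv2.INTER_CUBIC)
cv2.imwrite('pics/c2.png',c2)
for n,im,(x0,y0,x1,y1) in(('top',a,(280,195,335,245)),('scene',s,(285,168,340,198))):
    h=cv2.cvtColor(im,cv2.COLOR_BGR2HSV)
    m=((h[...,2]>110)|((h[...,1]>110)&(h[...,2]>60)&(abs(h[...,0].astype(int)-65)<25))).astype('uint8')
    k=np.zeros_like(m);k[y0:y1,x0:x1]=m[y0:y1,x0:x1]
    cs=max(cv2.findContours(k,cv2.RETR_EXTERNAL,cv2.CHAIN_APPROX_NONE)[0],key=cv2.contourArea)
    P=np.array([onz(n,p[0],0.009)[:2] for p in cs])
    r=cv2.minAreaRect((P*1000).astype('float32')); print(n,r, cv2.boxPoints(r).round(0).tolist())
```

```text
top ((461.77410888671875, -248.5516357421875), (128.673828125, 65.6148910522461), 60.55580520629883) [[402.0, -288.0], [459.0, -321.0], [522.0, -209.0], [465.0, -176.0]]
scene ((460.48895263671875, -246.2628173828125), (132.79322814941406, 73.00318908691406), 60.875091552734375) [[396.0, -286.0], [460.0, -322.0], [525.0, -206.0], [461.0, -170.0]]
```

View pics/c1.png

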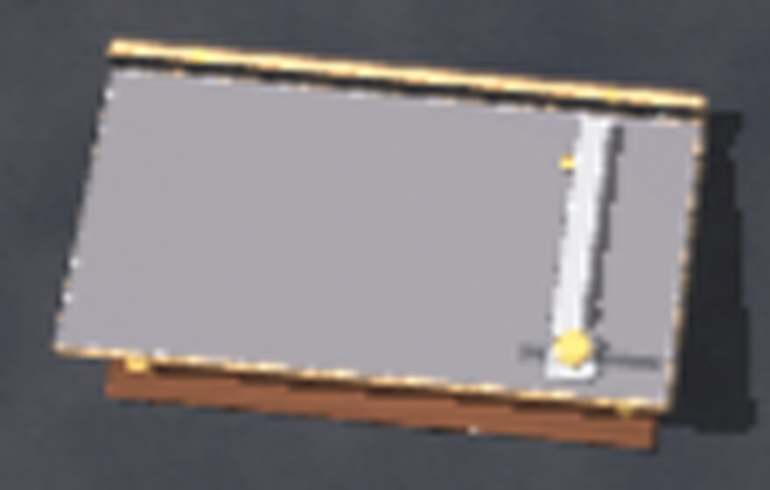

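View pics/c2.png

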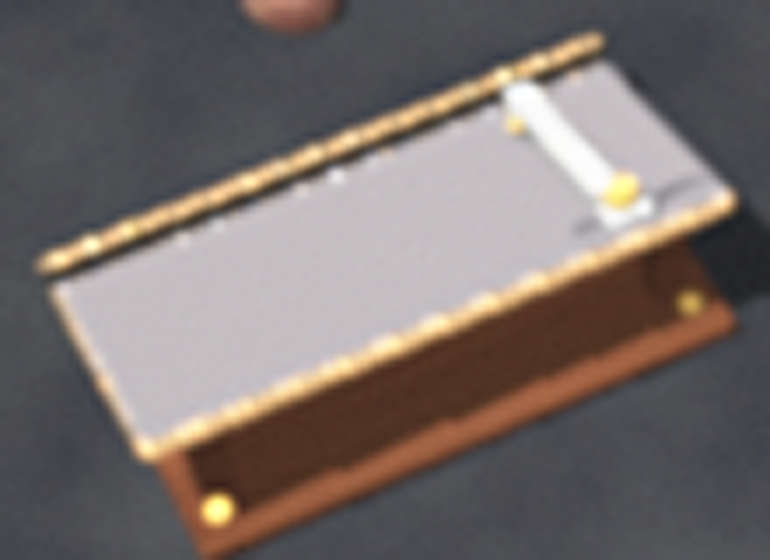

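Run:
```python
from h import *
T=lambda x,y:((x+.5)/7-.5+130,(y+.5)/7-.5+160)
S=lambda x,y:((x+.5)/7-.5+140,(y+.5)/7-.5+175)
pt={'NL':((60,348),(145,450)),'NR':((667,406),(735,200)),'FL':((116,72),(55,290)),'FR':((700,122),(608,65)),'LedgeL':((112,45),(42,265)),'LedgeR':((705,98),(602,38)),'pin':((566,162),(515,125))}
P={}
for k,(t,s) in pt.items():
    p,e=two(S(*s),T(*t)); P[k]=p; print(k,p.round(4),round(e,4))
d=lambda a,b:np.linalg.norm(P[a]-P[b])
print(d('NL','NR'),d('FL','FR'),d('NL','FL'),d('NR','FR'))
print('slopes',[np.arcsin((P[a]-P[b])[2]/d(a,b)) for a,b in(('NL','FL'),('NR','FR'))])
yv=(P['NR']-P['NL'])+(P['FR']-P['FL']); yaw=np.arctan2(yv[1],yv[0])
y=np.array([np.cos(yaw),np.sin(yaw),0]); hx=np.array([y[1],-y[0],0])
x=hx*np.cos(.35)+np.array([0,0,1])*np.sin(.35); z=np.cross(x,y)
if z[2]<0: print('sign!')
M=np.stack([x,y,z],1)
L=dict(NL=(.148,-.145,0),NR=(.148,.145,0),FL=(0,-.145,0),FR=(0,.145,0))
O=np.mean([P[k]-M@np.array(L[k]) for k in L],0); 
print('yaw',yaw,'O',O); print(M)
for k in P: print(k,(M.T@(P[k]-O)).round(4))
# stop edges on plane z=12mm and pin in top; scene
for n,F,q in(('top',T,[(580,118),(553,350),(622,125),(570,162)]),('scene',S,[(505,88),(602,215),(518,125)])):
    for u in q:
        h=.005 if u in((570,162),(518,125)) else .012
        w=onplane(n,F(*u),O+M[:,2]*h,M[:,2]); print(n,u,(M.T@(w-O)).round(4))
np.savez('plate.npz',O=O,M=M)
```

```text
NL [0.4882 0.3154 0.0806] 0.0017
NR [0.4643 0.0299 0.0801] 0.0007
FL [0.6244 0.3047 0.034 ] 0.0031
FR [0.6027 0.0191 0.0326] 0.0015
LedgeL [0.6365 0.3051 0.0404] 0.0021
LedgeR [0.6132 0.0162 0.041 ] 0.0021
pin [0.5809 0.0823 0.0506] 0.0005
0.28650028116404047 0.2864073429467471 0.1444068486374828 0.14667299003760428
slopes [np.float64(0.3287557210526881), np.float64(0.32987619547233776)]
yaw -1.650486038364295 O [0.61418733 0.16175777 0.03147055]
[[-0.93639157 -0.07960539  0.34180961]
 [ 0.07477914 -0.99682645 -0.02729652]
 [ 0.34289781  0.          0.93937271]]
NL [ 0.1463 -0.1431 -0.0011]
NR [ 0.1472  0.1434 -0.0019]
FL [ 0.002  -0.1433  0.002 ]
FR [0.0005 0.1431 0.001 ]
LedgeL [-0.0071 -0.1446  0.0121]
LedgeR [-0.0067  0.1452  0.0126]
pin [0.0318 0.0819 0.0088]
top (580, 118) [0.0092 0.0857 0.012 ]
top (553, 350) [0.1299 0.0882 0.012 ]
top (622, 125) [0.0109 0.1062 0.012 ]
top (570, 162) [0.0297 0.0831 0.005 ]
scene (505, 88) [0.0022 0.0897 0.012 ]
scene (602, 215) [0.1365 0.0835 0.012 ]
scene (518, 125) [0.027  0.0848 0.005 ]
```

Plate fit agrees: about 287 x 146 mm against 290 x 148, slope 0.33 against 0.35. The stop face is at plate y ≈ 0.087, inside its 0.071–0.119 range. Next I'll go to the card.

```bash
cat >> h.py <<'E'
def rel(p,M,tag=''):
    o=arm.observe(); A=R.from_rotvec(o['ee_rot'])
    print(tag,'xyz cm',(A.inv().apply(np.array(p)-o['position'])*100).round(2),'ang',(A.inv()*R.from_matrix(M)).as_rotvec().round(3))
def down(yaw_y):  # tool y at this world yaw, z down
    y=np.array([np.cos(yaw_y),np.sin(yaw_y),0]);z=np.array([0,0,-1.]);return np.stack([np.cross(y,z),y,z],1)
def plate(): d=np.load('plate.npz'); return d['O'],d['M']
def pw(l): O,M=plate(); return O+M@np.array(l)
def Mp(): M=plate()[1]; return np.stack([-M[:,1],-M[:,0],-M[:,2]],1)
E
python3 - <<'E'
from h import *
rel([.461,-.248,.10],down(np.radians(-29.5)))
E
```

```text
xyz cm [ 37.72 -26.14  14.33] ang [-0.001 -0.    -0.783]
```

Call:
jog_arm:
  moves:
    - {"fingers":-1,"xyz":[37.7,-26.1,14.3],"angular":[0,0,-0.78]}
    - {"fingers":-1,"xyz":[37.7,-26.1,14.3],"angular":[0,0,-0.78]}
    - {"fingers":-1,"xyz":[37.7,-26.1,14.3],"angular":[0,0,-0.78]}
    - {"fingers":-1,"xyz":[37.7,-26.1,14.3],"angular":[0,0,-0.78]}
    - {"fingers":-1,"xyz":[37.7,-26.1,14.3],"angular":[0,0,-0.78]}
    - {"fingers":-1,"xyz":[37.7,-26.1,14.3],"angular":[0,0,-0.78]}
    - {"fingers":-1,"xyz":[37.7,-26.1,14.3],"angular":[0,0,-0.78]}
    - {"fingers":-1,"xyz":[37.7,-26.1,14.3],"angular":[0,0,-0.78]}
    - {"fingers":-1,"xyz":[37.7,-26.1,14.3],"angular":[0,0,-0.78]}
    - {"fingers":-1,"xyz":[37.7,-26.1,14.3],"angular":[0,0,-0.78]}
    - {"fingers":-1,"xyz":[37.7,-26.1,14.3],"angular":[0,0,-0.78]}
    - {"fingers":-1,"xyz":[37.7,-26.1,14.3],"angular":[0,0,-0.78]}

```text
clock: 1.6
position: [0.4606, -0.2502, 0.101]
ee_rot: [2.717, 1.575, -0.0]
force: [-1.3, 0.6, 0.1]
width: 1.001
```

Run:
```python
from h import *
rel([.461,-.248,.019],down(np.radians(-29.5)))
```

```text
xyz cm [ 0.22 -0.08  8.2 ] ang [ 0.     0.    -0.005]
```

Call:
jog_arm:
  moves:
    - {"fingers":-1,"xyz":[0.2,0,3],"angular":[0,0,0]}
    - {"fingers":-1,"xyz":[0.2,0,5.5],"angular":[0,0,0]}
    - {"fingers":-1,"xyz":[0.2,0,7.3],"angular":[0,0,0]}
    - {"fingers":-1,"xyz":[0.2,0,8.0],"angular":[0,0,0]}
    - {"fingers":-1,"xyz":[0.2,0,8.0],"angular":[0,0,0]}
    - {"fingers":0.2,"xyz":[0.2,0,8.0],"angular":[0,0,0]}
    - {"fingers":0.5,"xyz":[0.2,0,8.0],"angular":[0,0,0]}
    - {"fingers":0.6,"xyz":[0.2,0,8.0],"angular":[0,0,0]}
    - {"fingers":0.6,"xyz":[0.2,0,8.0],"angular":[0,0,0]}
    - {"fingers":0.6,"xyz":[0.2,0,8.0],"angular":[0,0,0]}
  grip_force: 15

```text
clock: 2.85
position: [0.4627, -0.2475, 0.0212]
ee_rot: [2.715, 1.578, 0.001]
force: [1.0, -0.7, 5.3]
width: 0.672
```

Run:
```python
from h import *
o=arm.observe();print(o['position'],o['width']*92,o['force'])
g=grab('scene','g1'); cv2.imwrite('pics/g1c.png',cv2.resize(g[100:270,240:420,::-1],None,fx=3,fy=3))
p=pw([.075,.005,.10]);print(p)
rel([.461,-.248,.12],down(np.radians(-29.5)),'lift');rel(p,Mp(),'over')
```

```text
[ 0.46270888 -0.24752574  0.02117086] 61.800150937169576 [ 0.9885287  -0.7326708   5.33628146]
[0.5777409  0.15965243 0.15112515]
lift xyz cm [-0.12 -0.11 -9.89] ang [ 0.001 -0.    -0.003]
over xyz cm [ 41.07 -10.15 -13.01] ang [ 0.346 -0.076 -0.434]
```

View pics/g1c.png

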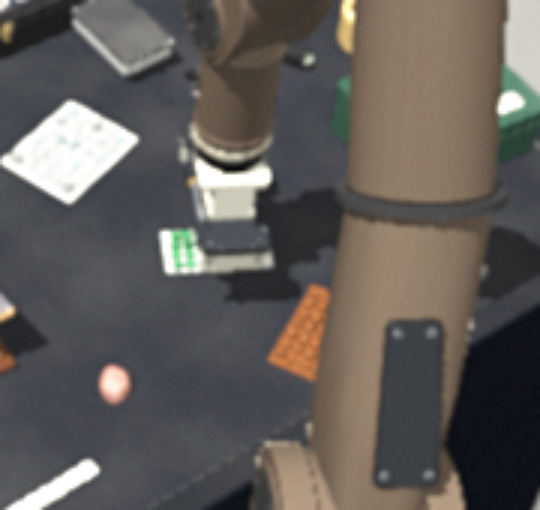

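The picture shows the gripper across the card's width, with the card's left end visible at (178,250). The opening is 61.8 mm against a 62 mm card, so the grasp is good. Now I lift it.

Call:
jog_arm:
  moves:
    - {"fingers":0.6,"xyz":[0,0,-1],"angular":[0,0,0]}
    - {"fingers":0.6,"xyz":[0,0,-3],"angular":[0,0,0]}
    - {"fingers":0.6,"xyz":[0,0,-6],"angular":[0,0,0]}
    - {"fingers":0.6,"xyz":[0,0,-9],"angular":[0,0,0]}
    - {"fingers":0.6,"xyz":[0,0,-12],"angular":[0,0,0]}
    - {"fingers":0.6,"xyz":[0,0,-13],"angular":[0,0,0]}
    - {"fingers":0.6,"xyz":[0,0,-13],"angular":[0,0,0]}
    - {"fingers":0.6,"xyz":[0,0,-13],"angular":[0,0,0]}

```text
clock: 3.9
position: [0.4613, -0.247, 0.1495]
ee_rot: [-2.715, -1.577, 0.002]
force: [0.0, -0.8, -0.8]
width: 0.672
```

Run:
```python
from h import *
o=arm.observe();print(o['position'],o['width']*92,o['force'])
p=pw([.075,.005,.10])
rel(p,Mp(),'over')
```

```text
[ 0.46132487 -0.24697998  0.14952374] 61.83342244934258 [ 0.03135761 -0.76190237 -0.80266412]
over xyz cm [ 41.09 -10.02  -0.15] ang [ 0.342 -0.077 -0.434]
```

Call:
jog_arm:
  moves:
    - {"fingers":0.6,"xyz":[2,-0.5,0],"angular":[0,0,0]}
    - {"fingers":0.6,"xyz":[6,-1.5,-0.5],"angular":[0.03,-0.01,-0.04]}
    - {"fingers":0.6,"xyz":[11,-2.7,-1],"angular":[0.07,-0.02,-0.09]}
    - {"fingers":0.6,"xyz":[16,-3.9,-1],"angular":[0.11,-0.03,-0.15]}
    - {"fingers":0.6,"xyz":[21,-5.1,-1],"angular":[0.16,-0.04,-0.21]}
    - {"fingers":0.6,"xyz":[26,-6.3,-1],"angular":[0.2,-0.05,-0.26]}
    - {"fingers":0.6,"xyz":[31,-7.5,-1],"angular":[0.25,-0.06,-0.32]}
    - {"fingers":0.6,"xyz":[36,-8.8,-0.5],"angular":[0.3,-0.07,-0.38]}
    - {"fingers":0.6,"xyz":[39.5,-9.7,0],"angular":[0.33,-0.077,-0.42]}
    - {"fingers":0.6,"xyz":[41,-10,0],"angular":[0.342,-0.077,-0.434]}
    - {"fingers":0.6,"xyz":[41,-10,0],"angular":[0.342,-0.077,-0.434]}
    - {"fingers":0.6,"xyz":[41,-10,0],"angular":[0.342,-0.077,-0.434]}

```text
clock: 5.4
position: [0.5783, 0.1564, 0.1505]
ee_rot: [-2.109, -1.943, 0.344]
force: [-0.1, -0.1, -0.5]
width: 0.67
```

Run:
```python
from h import *
o=arm.observe();print(o['position'],o['width']*92,o['force'])
O,M=plate();print('in plate',M.T@(o['position']-O))
rel(pw([.06,.005,.035]),Mp(),'next')
g=grab('scene','g2');t=grab('top','t2')
cv2.imwrite('pics/g2c.png',np.hstack([cv2.resize(x[:,:,::-1],(400,400),interpolation=cv2.INTER_CUBIC) for x in(g[135:265,130:260],t[125:235,130:240])]))
```

```text
[0.57828083 0.15644451 0.15047064] 61.683934341985115 [-0.131799   -0.08270932 -0.47706772]
in plate [0.07403009 0.00815475 0.09965728]
next xyz cm [0.33 1.39 6.47] ang [ 0.002  0.002 -0.003]
```

View pics/g2c.png

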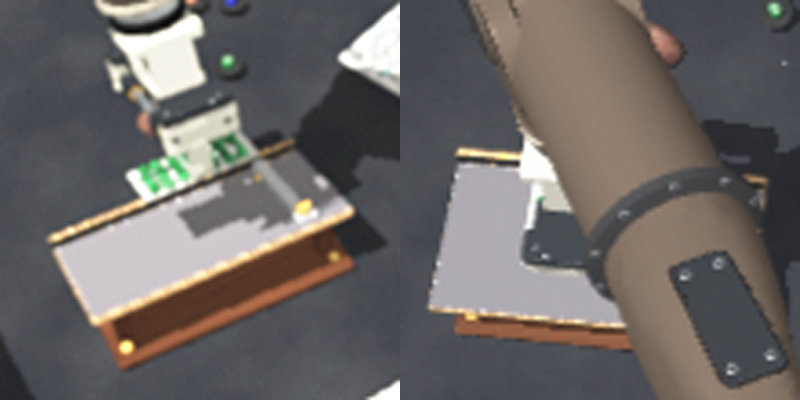

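The card is held level with the plate, stones up, with its long side along the ledge. Its ends are at scene-crop (130,185) and (255,150), clear of the stop. I'll lower it with a weaker grip, so that the fingers slip before any contact force gets large.

Call:
jog_arm:
  moves:
    - {"fingers":0.6,"xyz":[0,0.7,2],"angular":[0,0,0]}
    - {"fingers":0.6,"xyz":[0,1.4,4],"angular":[0,0,0]}
    - {"fingers":0.6,"xyz":[0,1.6,5.5],"angular":[0,0,0]}
    - {"fingers":0.6,"xyz":[0,1.6,6.5],"angular":[0,0,0]}
    - {"fingers":0.6,"xyz":[0,1.6,6.5],"angular":[0,0,0]}
    - {"fingers":0.6,"xyz":[0,1.6,6.5],"angular":[0,0,0]}
  grip_force: 6

```text
clock: 6.25
position: [0.5716, 0.1592, 0.0847]
ee_rot: [-2.106, -1.945, 0.341]
force: [0.8, 0.0, -0.8]
width: 0.677
```

```bash
cat >> h.py <<'E'
def st():
    o=arm.observe();O,M=plate()
    print('clk',o['clock'],'plate mm',(1000*M.T@(o['position']-O)).round(1),'F plate',(M.T@o['force']).round(2),'w',round(o['width']*92,1),'rot err',(R.from_matrix(Mp()).inv()*R.from_rotvec(o['ee_rot'])).as_rotvec().round(3))
E
python3 - <<'E'
from h import *
st()
g=grab('scene','g3')
cv2.imwrite('pics/g3c.png',cv2.resize(g[165:265,135:260,::-1],None,fx=6,fy=6,interpolation=cv2.INTER_CUBIC))
E
```

```text
clk 6.25 plate mm [57.9  5.9 35.5] F plate [-1.01 -0.07 -0.45] w 62.2 rot err [-0.003 -0.    -0.   ]
```

View pics/g3c.png

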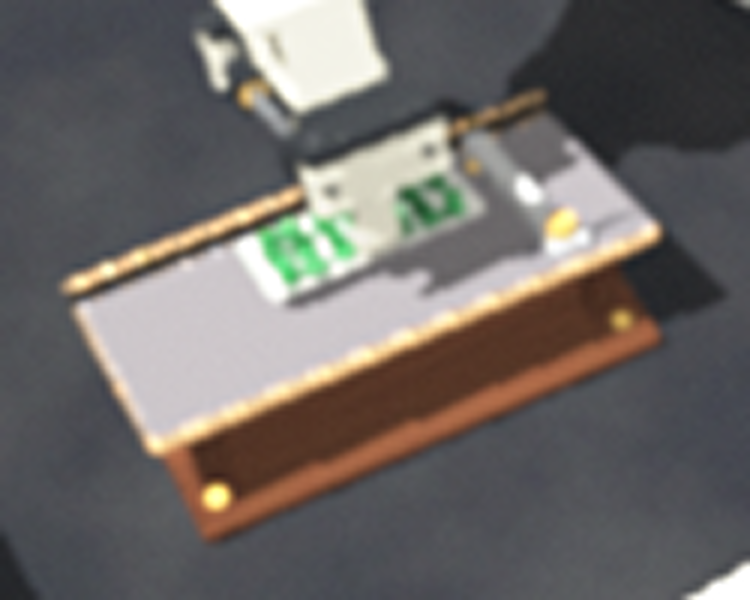

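The card hovers over the plate. Its near corners are at crop (282,305) and (487,210), and there is a gap before the stop. Continuing down.

Run:
```python
from h import *
O,M=plate()
for u in((282,305),(487,210),(240,245)):
    q=((u[0]+.5)/6-.5+135,(u[1]+.5)/6-.5+165)
    print((M.T@(onplane('scene',q,O+M[:,2]*.0235,M[:,2])-O)).round(4))
```

```text
[ 0.1093 -0.0549  0.0235]
[0.1014 0.0664 0.0235]
[ 0.0387 -0.0553  0.0235]
```

Call:
jog_arm:
  moves:
    - {"fingers":0.6,"xyz":[0,0,0.6],"angular":[0,0,0]}
    - {"fingers":0.6,"xyz":[0,0,0.9],"angular":[0,0,0]}
    - {"fingers":0.6,"xyz":[0,0,1.1],"angular":[0,0,0]}
    - {"fingers":0.6,"xyz":[0,0,1.1],"angular":[0,0,0]}

```text
clock: 6.8
position: [0.5673, 0.1592, 0.0736]
ee_rot: [-2.106, -1.945, 0.343]
force: [-1.0, 0.3, -0.8]
width: 0.672
```

```bash
python3 -c "
from h import *
st()"
```

```text
clk 6.8 plate mm [58.1  6.3 23.7] F plate [ 0.68 -0.23 -1.1 ] w 61.9 rot err [-0.002 -0.001  0.   ]
```

Call:
jog_arm:
  moves:
    - {"fingers":0.6,"xyz":[0,0,0.1],"angular":[0,0,0]}
    - {"fingers":0.6,"xyz":[0,0,0.1],"angular":[0,0,0]}
    - {"fingers":0.6,"xyz":[0,0,0.1],"angular":[0,0,0]}

```text
clock: 7.18
position: [0.5672, 0.1593, 0.0729]
ee_rot: [-2.106, -1.945, 0.342]
force: [-0.5, 1.4, -1.1]
width: 0.673
```

Call:
jog_arm:
  moves:
    - {"fingers":0.6,"xyz":[0,0,0.1],"angular":[0,0,0]}
    - {"fingers":0.6,"xyz":[0,0,0.1],"angular":[0,0,0]}
    - {"fingers":0.6,"xyz":[0,0,0.1],"angular":[0,0,0]}

```text
clock: 7.55
position: [0.5668, 0.1593, 0.0719]
ee_rot: [-2.106, -1.945, 0.343]
force: [-0.4, -0.1, -2.1]
width: 0.673
```

```bash
python3 -c "
from h import *
st()"
```

```text
clk 7.55 plate mm [58.1  6.2 21.9] F plate [-0.33  0.16 -2.09] w 62.0 rot err [-0.002 -0.001  0.   ]
```

Call:
jog_arm:
  moves:
    - {"fingers":0.6,"xyz":[0,0,0.1],"angular":[0,0,0]}
    - {"fingers":0.6,"xyz":[0,0,0.1],"angular":[0,0,0]}
    - {"fingers":0.6,"xyz":[0,0,0.1],"angular":[0,0,0]}

```text
clock: 7.92
position: [0.5667, 0.1594, 0.0713]
ee_rot: [-2.107, -1.945, 0.342]
force: [1.5, 0.2, 3.3]
width: 0.671
```

Call:
jog_arm:
  moves:
    - {"fingers":0.6,"xyz":[0,0,0.1],"angular":[0,0,0]}
    - {"fingers":0.6,"xyz":[0,0,0.1],"angular":[0,0,0]}
    - {"fingers":0.6,"xyz":[0,0,0.1],"angular":[0,0,0]}

```text
clock: 8.3
position: [0.5666, 0.1595, 0.0708]
ee_rot: [-2.107, -1.945, 0.341]
force: [0.9, -1.2, 6.5]
width: 0.676
```

```bash
python3 -c "
from h import *
st()"
```

```text
clk 8.3 plate mm [57.8  6.1 20.7] F plate [1.3  1.17 6.4 ] w 62.2 rot err [-0.003 -0.     0.   ]
```

Contact at plate z ≈ 21 mm, as predicted. I'll ease off 1 mm and slide toward the stop.

Call:
jog_arm:
  moves:
    - {"fingers":0.6,"xyz":[0,0,-0.15],"angular":[0,0,0]}
    - {"fingers":0.6,"xyz":[-0.5,0,-0.15],"angular":[0,0,0]}
    - {"fingers":0.6,"xyz":[-1.0,0,-0.15],"angular":[0,0,0]}
    - {"fingers":0.6,"xyz":[-1.2,0,-0.15],"angular":[0,0,0]}
    - {"fingers":0.6,"xyz":[-1.2,0,-0.15],"angular":[0,0,0]}

```text
clock: 8.93
position: [0.5657, 0.147, 0.0714]
ee_rot: [-2.107, -1.944, 0.343]
force: [0.8, 0.7, -2.6]
width: 0.674
```

Call:
jog_arm:
  moves:
    - {"fingers":0.6,"xyz":[-0.1,0,0],"angular":[0,0,0]}
    - {"fingers":0.6,"xyz":[-0.2,0,0],"angular":[0,0,0]}
    - {"fingers":0.6,"xyz":[-0.2,0,0],"angular":[0,0,0]}

```text
clock: 9.3
position: [0.5655, 0.1453, 0.0715]
ee_rot: [-2.106, -1.945, 0.343]
force: [-0.1, -0.4, -2.0]
width: 0.671
```

Call:
jog_arm:
  moves:
    - {"fingers":0.6,"xyz":[-0.1,0,0],"angular":[0,0,0]}
    - {"fingers":0.6,"xyz":[-0.15,0,0],"angular":[0,0,0]}
    - {"fingers":0.6,"xyz":[-0.15,0,0],"angular":[0,0,0]}

```text
clock: 9.68
position: [0.5654, 0.1438, 0.0715]
ee_rot: [-2.106, -1.945, 0.343]
force: [0.4, 0.3, -1.1]
width: 0.675
```

```bash
python3 -c "
from h import *
st()"
```

```text
clk 9.675 plate mm [58.1 21.8 21.4] F plate [-0.77 -0.32 -0.9 ] w 62.1 rot err [-0.002 -0.001  0.   ]
```

Call:
jog_arm:
  moves:
    - {"fingers":0.6,"xyz":[-0.1,0,0],"angular":[0,0,0]}
    - {"fingers":0.6,"xyz":[-0.15,0,0],"angular":[0,0,0]}
    - {"fingers":0.6,"xyz":[-0.15,0,0],"angular":[0,0,0]}

```text
clock: 10.05
position: [0.5653, 0.1427, 0.0716]
ee_rot: [-2.106, -1.945, 0.342]
force: [0.6, 1.4, -2.6]
width: 0.674
```

Call:
jog_arm:
  moves:
    - {"fingers":0.6,"xyz":[-0.1,0,0],"angular":[0,0,0]}
    - {"fingers":0.6,"xyz":[-0.1,0,0],"angular":[0,0,0]}

```text
clock: 10.3
position: [0.5655, 0.1425, 0.0717]
ee_rot: [-2.106, -1.945, 0.34]
force: [1.5, 5.2, -1.9]
width: 0.671
```

Call:
jog_arm:
  moves:
    - {"fingers":0.6,"xyz":[-0.1,0,0],"angular":[0,0,0]}
    - {"fingers":0.6,"xyz":[-0.1,0,0],"angular":[0,0,0]}

```text
clock: 10.55
position: [0.5656, 0.1423, 0.0718]
ee_rot: [-2.105, -1.946, 0.338]
force: [1.6, 6.8, -1.3]
width: 0.672
```

```bash
python3 -c "
from h import *
st()"
```

```text
clk 10.55 plate mm [57.9 23.3 21.8] F plate [-1.47 -6.88 -0.85] w 61.8 rot err [-0.003  0.002 -0.001]
```

Stop felt: 6.8 N at TCP y ≈ 23 mm, which puts the face at about 86 mm, in agreement with the picture. I'll back off that push, bring the card onto the plate, and feel for the ledge with the lower finger so the remaining slide is as short as possible.

Call:
jog_arm:
  moves:
    - {"fingers":0.6,"xyz":[0.12,0,0],"angular":[0,0,0]}
    - {"fingers":0.6,"xyz":[0.12,0,0.05],"angular":[0,0,0]}
    - {"fingers":0.6,"xyz":[0.12,0.1,0.05],"angular":[0,0,0]}
    - {"fingers":0.6,"xyz":[0.12,0.2,0.05],"angular":[0,0,0]}
    - {"fingers":0.6,"xyz":[0.12,0.2,0.05],"angular":[0,0,0]}

```text
clock: 11.18
position: [0.5665, 0.1423, 0.0704]
ee_rot: [-2.105, -1.945, 0.342]
force: [-0.1, 5.1, -1.3]
width: 0.671
```

Call:
jog_arm:
  moves:
    - {"fingers":0.6,"xyz":[0,0.1,0],"angular":[0,0,0]}
    - {"fingers":0.6,"xyz":[0,0.2,0],"angular":[0,0,0]}
    - {"fingers":0.6,"xyz":[0,0.2,0],"angular":[0,0,0]}

```text
clock: 11.55
position: [0.5683, 0.1421, 0.0697]
ee_rot: [-2.105, -1.945, 0.342]
force: [-0.0, 5.0, -1.1]
width: 0.68
```

Call:
jog_arm:
  moves:
    - {"fingers":0.6,"xyz":[0,0.1,0],"angular":[0,0,0]}
    - {"fingers":0.6,"xyz":[0,0.2,0],"angular":[0,0,0]}
    - {"fingers":0.6,"xyz":[0,0.2,0],"angular":[0,0,0]}

```text
clock: 11.92
position: [0.5702, 0.1419, 0.069]
ee_rot: [-2.105, -1.945, 0.342]
force: [-0.4, 4.5, -0.7]
width: 0.668
```

```bash
python3 -c "
from h import *
st()"
```

```text
clk 11.925 plate mm [52.6 23.2 20.8] F plate [ 0.42 -4.5  -0.93] w 61.5 rot err [-0.001 -0.    -0.001]
```

Call:
jog_arm:
  moves:
    - {"fingers":0.6,"xyz":[0,0.1,0],"angular":[0,0,0]}
    - {"fingers":0.6,"xyz":[0,0.2,0],"angular":[0,0,0]}
    - {"fingers":0.6,"xyz":[0,0.2,0],"angular":[0,0,0]}

```text
clock: 12.3
position: [0.5721, 0.1418, 0.0684]
ee_rot: [-2.105, -1.945, 0.342]
force: [-0.6, 4.4, -1.6]
width: 0.675
```

Call:
jog_arm:
  moves:
    - {"fingers":0.6,"xyz":[0,0.1,0],"angular":[0,0,0]}
    - {"fingers":0.6,"xyz":[0,0.2,0],"angular":[0,0,0]}
    - {"fingers":0.6,"xyz":[0,0.2,0],"angular":[0,0,0]}

```text
clock: 12.68
position: [0.574, 0.1416, 0.0677]
ee_rot: [-2.105, -1.945, 0.342]
force: [-0.9, 5.5, -0.6]
width: 0.675
```

```bash
python3 -c "
from h import *
st()"
```

```text
clk 12.675 plate mm [48.6 23.3 20.8] F plate [ 1.08 -5.45 -1.02] w 62.1 rot err [-0.001 -0.    -0.001]
```

Call:
jog_arm:
  moves:
    - {"fingers":0.6,"xyz":[0,0.1,0],"angular":[0,0,0]}
    - {"fingers":0.6,"xyz":[0,0.2,0],"angular":[0,0,0]}
    - {"fingers":0.6,"xyz":[0,0.2,0],"angular":[0,0,0]}

```text
clock: 13.05
position: [0.5758, 0.1415, 0.067]
ee_rot: [-2.105, -1.945, 0.342]
force: [0.6, 6.2, -1.4]
width: 0.674
```

Call:
jog_arm:
  moves:
    - {"fingers":0.6,"xyz":[0,0.1,0],"angular":[0,0,0]}
    - {"fingers":0.6,"xyz":[0,0.2,0],"angular":[0,0,0]}
    - {"fingers":0.6,"xyz":[0,0.2,0],"angular":[0,0,0]}

```text
clock: 13.42
position: [0.5777, 0.1413, 0.0663]
ee_rot: [-2.105, -1.945, 0.342]
force: [-0.4, 5.6, -0.3]
width: 0.672
```

```bash
python3 -c "
from h import *
st()"
```

```text
clk 13.425 plate mm [44.6 23.3 20.8] F plate [ 0.66 -5.56 -0.55] w 61.9 rot err [-0.001 -0.    -0.001]
```

Call:
jog_arm:
  moves:
    - {"fingers":0.6,"xyz":[0.05,0.1,0],"angular":[0,0,0]}
    - {"fingers":0.6,"xyz":[0.05,0.2,0],"angular":[0,0,0]}
    - {"fingers":0.6,"xyz":[0.05,0.2,0],"angular":[0,0,0]}

```text
clock: 13.8
position: [0.58, 0.1412, 0.0655]
ee_rot: [-2.106, -1.945, 0.342]
force: [-0.3, 4.9, -1.1]
width: 0.676
```

Call:
jog_arm:
  moves:
    - {"fingers":0.6,"xyz":[0,0.1,0],"angular":[0,0,0]}
    - {"fingers":0.6,"xyz":[0,0.1,0],"angular":[0,0,0]}

```text
clock: 14.05
position: [0.5809, 0.1411, 0.0651]
ee_rot: [-2.106, -1.945, 0.342]
force: [-0.1, 5.5, -0.4]
width: 0.672
```

```bash
python3 -c "
from h import *
st()"
```

```text
clk 14.05 plate mm [41.1 23.3 20.8] F plate [ 0.36 -5.44 -0.6 ] w 61.8 rot err [-0.002 -0.001 -0.   ]
```

Call:
jog_arm:
  moves:
    - {"fingers":0.6,"xyz":[0,0.1,0],"angular":[0,0,0]}
    - {"fingers":0.6,"xyz":[0,0.1,0],"angular":[0,0,0]}

```text
clock: 14.3
position: [0.5819, 0.141, 0.0648]
ee_rot: [-2.106, -1.945, 0.342]
force: [-2.0, 5.0, -0.7]
width: 0.673
```

Call:
jog_arm:
  moves:
    - {"fingers":0.6,"xyz":[0,0.1,0],"angular":[0,0,0]}
    - {"fingers":0.6,"xyz":[0,0.1,0],"angular":[0,0,0]}

```text
clock: 14.55
position: [0.5829, 0.1409, 0.0645]
ee_rot: [-2.106, -1.945, 0.342]
force: [0.0, 5.2, -1.2]
width: 0.674
```

Call:
jog_arm:
  moves:
    - {"fingers":0.6,"xyz":[0,0.1,0],"angular":[0,0,0]}
    - {"fingers":0.6,"xyz":[0,0.1,0],"angular":[0,0,0]}

```text
clock: 14.8
position: [0.5838, 0.1409, 0.0641]
ee_rot: [-2.106, -1.945, 0.342]
force: [-0.3, 4.9, -0.9]
width: 0.672
```

```bash
python3 -c "
from h import *
st()"
```

```text
clk 14.8 plate mm [38.1 23.2 20.8] F plate [ 0.36 -4.82 -1.04] w 61.8 rot err [-0.002 -0.001 -0.   ]
```

Call:
jog_arm:
  moves:
    - {"fingers":0.6,"xyz":[0,0.1,0],"angular":[0,0,0]}
    - {"fingers":0.6,"xyz":[0,0.1,0],"angular":[0,0,0]}

```text
clock: 15.05
position: [0.5847, 0.1408, 0.0638]
ee_rot: [-2.106, -1.945, 0.342]
force: [-0.5, 5.3, -0.1]
width: 0.678
```

Call:
jog_arm:
  moves:
    - {"fingers":0.6,"xyz":[0,0.1,0],"angular":[0,0,0]}
    - {"fingers":0.6,"xyz":[0,0.1,0],"angular":[0,0,0]}

```text
clock: 15.3
position: [0.5856, 0.1407, 0.0635]
ee_rot: [-2.106, -1.945, 0.343]
force: [-1.0, 4.6, -0.7]
width: 0.672
```

Run:
```python
from h import *
st()
g=grab('scene','g4')
cv2.imwrite('pics/g4c.png',cv2.resize(g[165:265,135:260,::-1],None,fx=6,fy=6,interpolation=cv2.INTER_CUBIC))
```

```text
clk 15.3 plate mm [36.2 23.3 20.9] F plate [ 1.07 -4.54 -1.09] w 61.9 rot err [-0.002 -0.001 -0.   ]
```

View pics/g4c.png

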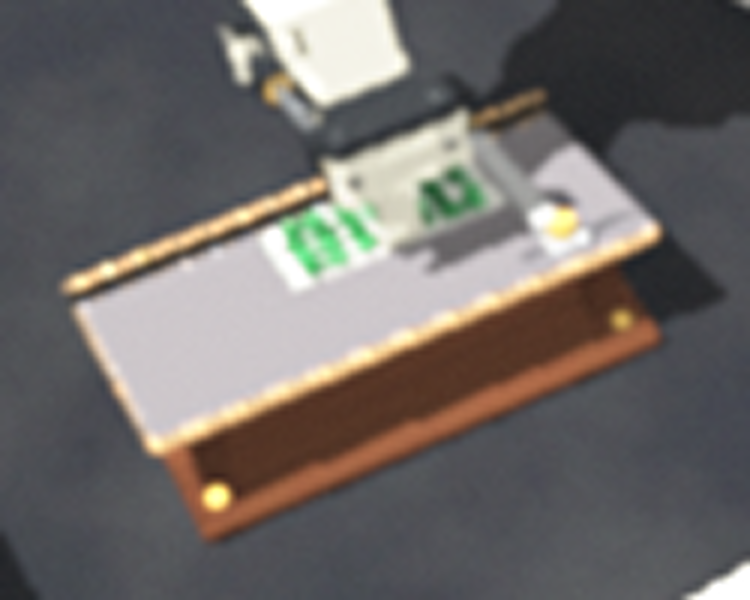

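The card lies along the ledge with its right end at the stop, and its far-left corner (265,235) is still a few mm up-slope of the ledge foot. I'll keep easing it down.

Call:
jog_arm:
  moves:
    - {"fingers":0.6,"xyz":[0,0.1,0],"angular":[0,0,0]}
    - {"fingers":0.6,"xyz":[0,0.1,0],"angular":[0,0,0]}

```text
clock: 15.6
position: [0.5859, 0.1407, 0.0634]
ee_rot: [-2.105, -1.945, 0.344]
force: [-4.0, 5.2, 2.7]
width: 0.672
```

Call:
jog_arm:
  moves:
    - {"fingers":0.6,"xyz":[0,0.1,0],"angular":[0,0,0]}
    - {"fingers":0.6,"xyz":[0,0.1,0],"angular":[0,0,0]}

```text
clock: 15.85
position: [0.586, 0.1407, 0.0633]
ee_rot: [-2.104, -1.944, 0.346]
force: [-6.3, 4.7, 5.6]
width: 0.671
```

Call:
jog_arm:
  moves:
    - {"fingers":0.6,"xyz":[0,0.1,0],"angular":[0,0,0]}
    - {"fingers":0.6,"xyz":[0,0.1,0],"angular":[0,0,0]}

```text
clock: 16.1
position: [0.5862, 0.1407, 0.0633]
ee_rot: [-2.103, -1.944, 0.347]
force: [-8.2, 3.8, 8.5]
width: 0.675
```

```bash
python3 -c "
from h import *
st()"
```

```text
clk 16.1 plate mm [35.5 23.2 20.9] F plate [10.91 -3.14  5.05] w 62.1 rot err [ 0.002 -0.002 -0.001]
```

The lower finger meets the ledge at x ≈ 35.5 mm. I'll back off, open slightly and lift straight off, so the card slides only about 8 mm.

Call:
jog_arm:
  moves:
    - {"fingers":0.6,"xyz":[0.05,-0.3,0],"angular":[0,0,0]}
    - {"fingers":0.6,"xyz":[0.05,-0.6,0],"angular":[0,0,0]}
    - {"fingers":0.6,"xyz":[0.05,-0.6,0],"angular":[0,0,0]}
    - {"fingers":-0.43,"xyz":[0.05,-0.6,0],"angular":[0,0,0]}
    - {"fingers":-0.43,"xyz":[0.05,-0.6,0],"angular":[0,0,0]}
    - {"fingers":-0.43,"xyz":[0.05,-0.6,0],"angular":[0,0,0]}
    - {"fingers":-0.43,"xyz":[0.05,-0.6,0],"angular":[0,0,0]}
  grip_force: 5

```text
clock: 16.98
position: [0.583, 0.1408, 0.0644]
ee_rot: [-2.107, -1.945, 0.343]
force: [0.1, -0.3, -0.7]
width: 0.712
```

```bash
python3 -c "
from h import *
st()"
```

```text
clk 16.975 plate mm [39.  23.3 20.9] F plate [-0.36  0.28 -0.61] w 65.5 rot err [-0.002 -0.001  0.   ]
```

Call:
jog_arm:
  moves:
    - {"fingers":-0.43,"xyz":[0,0,-0.3],"angular":[0,0,0]}
    - {"fingers":-0.43,"xyz":[0,0,-0.8],"angular":[0,0,0]}
    - {"fingers":-0.43,"xyz":[0,0,-1.5],"angular":[0,0,0]}
    - {"fingers":-0.43,"xyz":[0,0,-3],"angular":[0,0,0]}
    - {"fingers":-0.43,"xyz":[0,0,-5],"angular":[0,0,0]}
    - {"fingers":0.2,"xyz":[4,0,-6],"angular":[0,0,0]}
    - {"fingers":1,"xyz":[8,0,-6],"angular":[0,0,0]}
    - {"fingers":1,"xyz":[11,0,-6],"angular":[0,0,0]}
    - {"fingers":1,"xyz":[11,0,-6],"angular":[0,0,0]}
    - {"fingers":1,"xyz":[11,0,-6],"angular":[0,0,0]}

```text
clock: 18.23
position: [0.6125, 0.2484, 0.1213]
ee_rot: [-2.107, -1.945, 0.343]
force: [0.6, -0.3, -0.5]
width: 0.221
```

Run:
```python
from h import *
st()
g=grab('scene','g5');t=grab('top','t5')
cv2.imwrite('pics/g5c.png',np.vstack([cv2.resize(g[175:225,145:255,::-1],(800,300),interpolation=cv2.INTER_CUBIC),cv2.resize(t[160:210,130:240,::-1],(800,300),interpolation=cv2.INTER_CUBIC)]))
```

```text
clk 18.225 plate mm [ 38.9 -86.3  81.4] F plate [-0.75  0.26 -0.21] w 20.3 rot err [-0.003 -0.001  0.001]
```

View pics/g5c.png

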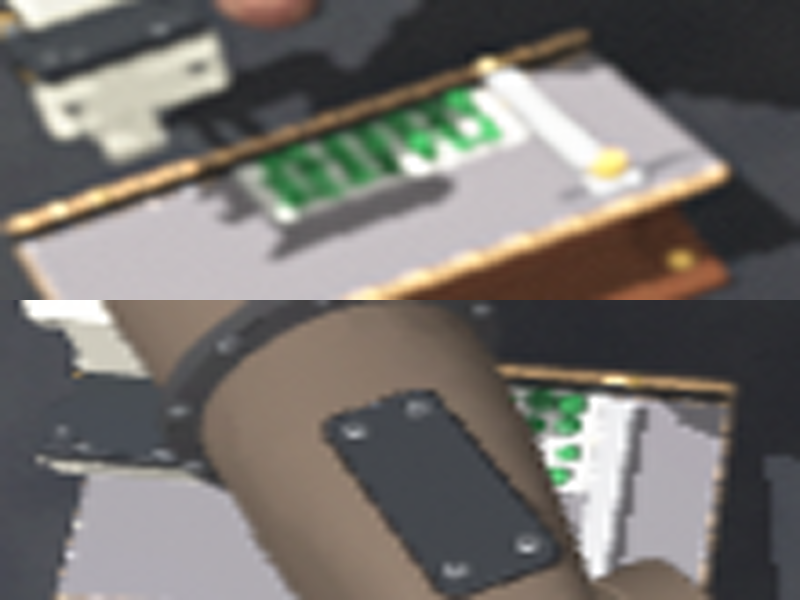

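The card lies flat at the ledge with its right end against the stop, and no pin shows between the card and the bar at scene-crop (515,110) or in the top view. To be sure, I'll nudge its left end toward the stop with closed fingers.

Run:
```python
from h import *
rel(pw([.030,-.062,.020]),Mp())
```

```text
xyz cm [-2.34  0.85  6.14] ang [ 0.003  0.001 -0.002]
```

Call:
jog_arm:
  moves:
    - {"fingers":1,"xyz":[-1.2,0.8,1.5],"angular":[0,0,0]}
    - {"fingers":1,"xyz":[-2.3,0.8,3],"angular":[0,0,0]}
    - {"fingers":1,"xyz":[-2.3,0.8,4.5],"angular":[0,0,0]}
    - {"fingers":1,"xyz":[-2.3,0.8,5.5],"angular":[0,0,0]}
    - {"fingers":1,"xyz":[-2.3,0.8,6.1],"angular":[0,0,0]}
    - {"fingers":1,"xyz":[-2.3,0.8,6.1],"angular":[0,0,0]}

```text
clock: 19.08
position: [0.5967, 0.2277, 0.0605]
ee_rot: [-2.105, -1.945, 0.343]
force: [0.4, -0.6, 0.7]
width: 0.005
```

Call:
jog_arm:
  moves:
    - {"fingers":1,"xyz":[-0.4,0,0],"angular":[0,0,0]}
    - {"fingers":1,"xyz":[-0.7,0,0],"angular":[0,0,0]}
    - {"fingers":1,"xyz":[-0.8,0,0],"angular":[0,0,0]}
    - {"fingers":1,"xyz":[-0.8,0,0],"angular":[0,0,0]}

```text
clock: 19.58
position: [0.5965, 0.2192, 0.0609]
ee_rot: [-2.107, -1.945, 0.342]
force: [0.1, -0.4, -0.8]
width: 0.005
```

```bash
python3 -c "
from h import *
st()"
```

```text
clk 19.575 plate mm [ 31.  -55.8  20. ] F plate [-0.37  0.36 -0.69] w 0.5 rot err [-0.002 -0.001  0.   ]
```

Expected contact is at y ≈ -49 mm. From here I go in 1–2 mm steps.

Call:
jog_arm:
  moves:
    - {"fingers":1,"xyz":[-0.2,0,0],"angular":[0,0,0]}
    - {"fingers":1,"xyz":[-0.4,0,0],"angular":[0,0,0]}
    - {"fingers":1,"xyz":[-0.4,0,0],"angular":[0,0,0]}

```text
clock: 19.95
position: [0.5961, 0.215, 0.0608]
ee_rot: [-2.107, -1.945, 0.343]
force: [0.4, 0.4, -0.1]
width: 0.007
```

Call:
jog_arm:
  moves:
    - {"fingers":1,"xyz":[-0.1,0,0],"angular":[0,0,0]}
    - {"fingers":1,"xyz":[-0.15,0,0],"angular":[0,0,0]}
    - {"fingers":1,"xyz":[-0.15,0,0],"angular":[0,0,0]}

```text
clock: 20.32
position: [0.5959, 0.2139, 0.0608]
ee_rot: [-2.106, -1.945, 0.343]
force: [0.2, 0.3, -0.4]
width: 0.002
```

Call:
jog_arm:
  moves:
    - {"fingers":1,"xyz":[-0.1,0,0],"angular":[0,0,0]}
    - {"fingers":1,"xyz":[-0.1,0,0],"angular":[0,0,0]}

```text
clock: 20.58
position: [0.5958, 0.2131, 0.0608]
ee_rot: [-2.106, -1.945, 0.342]
force: [-0.8, 1.0, -0.2]
width: 0.005
```

```bash
python3 -c "
from h import *
st()"
```

```text
clk 20.575 plate mm [ 31.1 -49.7  19.9] F plate [ 0.81 -0.89 -0.46] w 0.4 rot err [-0.002 -0.    -0.   ]
```

Call:
jog_arm:
  moves:
    - {"fingers":1,"xyz":[-0.1,0,0],"angular":[0,0,0]}
    - {"fingers":1,"xyz":[-0.1,0,0],"angular":[0,0,0]}

```text
clock: 20.82
position: [0.5958, 0.213, 0.061]
ee_rot: [-2.105, -1.945, 0.34]
force: [0.7, 5.0, 0.3]
width: 0.009
```

Call:
jog_arm:
  moves:
    - {"fingers":1,"xyz":[-0.1,0,0],"angular":[0,0,0]}
    - {"fingers":1,"xyz":[-0.1,0,0],"angular":[0,0,0]}

```text
clock: 21.08
position: [0.5958, 0.2129, 0.0612]
ee_rot: [-2.104, -1.945, 0.338]
force: [1.2, 7.9, -1.3]
width: 0.003
```

Call:
jog_arm:
  moves:
    - {"fingers":1,"xyz":[-0.05,0,0],"angular":[0,0,0]}
    - {"fingers":1,"xyz":[-0.05,0,0],"angular":[0,0,0]}

```text
clock: 21.32
position: [0.5958, 0.2129, 0.0613]
ee_rot: [-2.104, -1.946, 0.338]
force: [2.4, 8.7, -1.8]
width: 0.005
```

```bash
python3 -c "
from h import *
st()"
```

```text
clk 21.325 plate mm [ 31.3 -49.5  20.3] F plate [-2.23 -8.87 -1.07] w 0.4 rot err [-0.003  0.003 -0.002]
```

The push meets stiff resistance of about 8 N right where the card's end should be if its other end is on the stop, so it is home. Retreating to clear the view.

Call:
jog_arm:
  moves:
    - {"fingers":1,"xyz":[0.4,0,0],"angular":[0,0,0]}
    - {"fingers":1,"xyz":[1.2,0,-0.5],"angular":[0,0,0]}
    - {"fingers":1,"xyz":[2,0,-3],"angular":[0,0,0]}
    - {"fingers":1,"xyz":[5,0,-8],"angular":[0,0,0]}
    - {"fingers":1,"xyz":[10,-3,-13],"angular":[0,0,0]}
    - {"fingers":1,"xyz":[16,-9,-16],"angular":[0,0,0]}
    - {"fingers":1,"xyz":[20,-13,-16],"angular":[0,0,0]}
    - {"fingers":1,"xyz":[20,-13,-16],"angular":[0,0,0]}
    - {"fingers":1,"xyz":[20,-13,-16],"angular":[0,0,0]}

```text
clock: 22.45
position: [0.5417, 0.4185, 0.2573]
ee_rot: [-2.101, -1.95, 0.34]
force: [0.8, -0.5, -0.2]
width: 0.005
```

Run:
```python
from h import *
st()
g=grab('scene','g6');t=grab('top','t6')
cv2.imwrite('pics/g6c.png',np.vstack([cv2.resize(g[175:225,145:255,::-1],(800,300),interpolation=cv2.INTER_CUBIC),cv2.resize(t[160:210,130:240,::-1],(800,300),interpolation=cv2.INTER_CUBIC)]))
```

```text
clk 22.45 plate mm [ 164.5 -250.1  180.4] F plate [-0.86  0.42  0.11] w 0.4 rot err [-0.003 -0.    -0.006]
```

View pics/g6c.png

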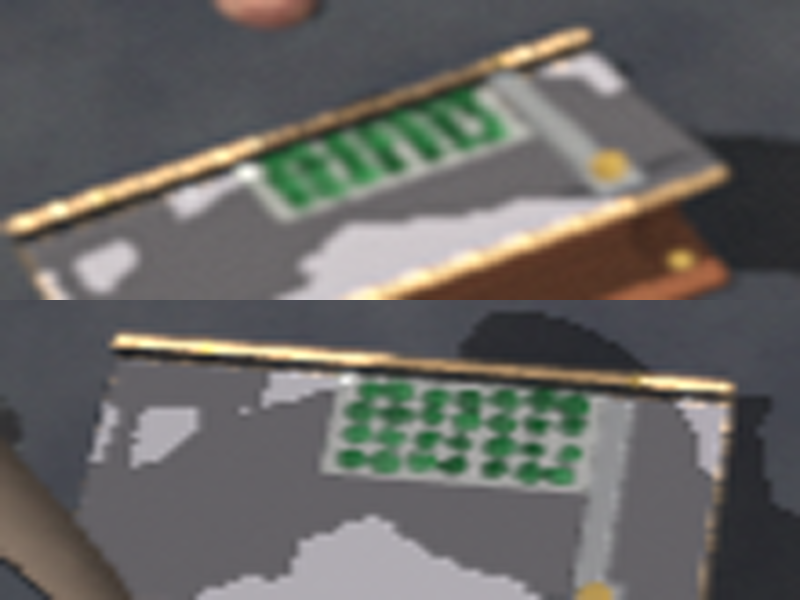

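The card lies on the plate against the ledge, with its right end on the stop and no pin showing. Its near edge in the top crop runs from (322,472) to (583,492). I'll put numbers on that.

Run:
```python
from h import *
O,M=plate()
def q(n,x,y):
    u=((x+.5)*110/800-.5+(130 if n=='top' else 145),(y+.5)*50/300-.5+(160 if n=='top' else 175))
    return (M.T@(onplane(n,u,O+M[:,2]*.009,M[:,2])-O)*1000).round(1)
for p in((322,172),(583,192),(345,76),(590,94)): print('top',q('top',*p))
for p in((287,222),(530,138),(245,172)): print('scene',q('scene',*p))
```

```text
top [ 64.3 -36.5   9. ]
top [64.3 83.5  9. ]
top [  4.4 -35.3   9. ]
top [ 4. 79.  9.]
scene [ 72.1 -37.7   9. ]
scene [72.  81.3  9. ]
scene [ 11.5 -37.4   9. ]
```

The card's angle to the ledge is about 0. The pixels can't show a gap of a few mm at the ledge, so I'll test it by touch. Closed fingers pressing gently on the up-slope edge should meet resistance at TCP x ≈ 67 mm if the card is seated.

Run:
```python
from h import *
rel(pw([.083,.022,.080]),Mp())
```

```text
xyz cm [-26.82   7.77  10.02] ang [ 0.003  0.002 -0.001]
```

Call:
jog_arm:
  moves:
    - {"fingers":1,"xyz":[-5,2,0],"angular":[0,0,0]}
    - {"fingers":1,"xyz":[-10,4,1],"angular":[0,0,0]}
    - {"fingers":1,"xyz":[-15,6,3],"angular":[0,0,0]}
    - {"fingers":1,"xyz":[-20,7.8,6],"angular":[0,0,0]}
    - {"fingers":1,"xyz":[-25,7.8,9],"angular":[0,0,0]}
    - {"fingers":1,"xyz":[-26.8,7.8,10],"angular":[0,0,0]}
    - {"fingers":1,"xyz":[-26.8,7.8,12.5],"angular":[0,0,0]}
    - {"fingers":1,"xyz":[-26.8,7.8,14.5],"angular":[0,0,0]}
    - {"fingers":1,"xyz":[-26.8,7.8,15.5],"angular":[0,0,0]}
    - {"fingers":1,"xyz":[-26.8,7.8,16.0],"angular":[0,0,0]}
    - {"fingers":1,"xyz":[-26.8,7.8,16.0],"angular":[0,0,0]}

```text
clock: 23.92
position: [0.5418, 0.1465, 0.0788]
ee_rot: [-2.106, -1.945, 0.342]
force: [0.4, -0.4, 0.7]
width: 0.006
```

Call:
jog_arm:
  moves:
    - {"fingers":1,"xyz":[0,0.4,0],"angular":[0,0,0]}
    - {"fingers":1,"xyz":[0,0.7,0],"angular":[0,0,0]}
    - {"fingers":1,"xyz":[0,0.8,0],"angular":[0,0,0]}
    - {"fingers":1,"xyz":[0,0.8,0],"angular":[0,0,0]}

```text
clock: 24.42
position: [0.5491, 0.1459, 0.0759]
ee_rot: [-2.106, -1.945, 0.342]
force: [-0.4, 0.8, -0.4]
width: 0.003
```

```bash
python3 -c "
from h import *
st()"
```

```text
clk 24.425 plate mm [75.  21.  19.9] F plate [ 0.28 -0.78 -0.57] w 0.3 rot err [-0.002 -0.001  0.   ]
```

Call:
jog_arm:
  moves:
    - {"fingers":1,"xyz":[0,0.2,0],"angular":[0,0,0]}
    - {"fingers":1,"xyz":[0,0.4,0],"angular":[0,0,0]}
    - {"fingers":1,"xyz":[0,0.4,0],"angular":[0,0,0]}

```text
clock: 24.8
position: [0.5529, 0.1455, 0.0744]
ee_rot: [-2.106, -1.945, 0.343]
force: [0.1, 0.1, -0.2]
width: 0.002
```

Call:
jog_arm:
  moves:
    - {"fingers":1,"xyz":[0,0.1,0],"angular":[0,0,0]}
    - {"fingers":1,"xyz":[0,0.2,0],"angular":[0,0,0]}
    - {"fingers":1,"xyz":[0,0.2,0],"angular":[0,0,0]}

```text
clock: 25.18
position: [0.5547, 0.1454, 0.0738]
ee_rot: [-2.106, -1.945, 0.342]
force: [-0.7, 0.7, -0.6]
width: 0.007
```

Call:
jog_arm:
  moves:
    - {"fingers":1,"xyz":[0,0.1,0],"angular":[0,0,0]}
    - {"fingers":1,"xyz":[0,0.1,0],"angular":[0,0,0]}

```text
clock: 25.42
position: [0.5556, 0.1453, 0.0734]
ee_rot: [-2.106, -1.945, 0.343]
force: [0.4, -0.6, 0.8]
width: 0.006
```

```bash
python3 -c "
from h import *
st()"
```

```text
clk 25.425 plate mm [68.  21.  19.8] F plate [-0.18  0.6   0.91] w 0.6 rot err [-0.002 -0.001  0.   ]
```

Call:
jog_arm:
  moves:
    - {"fingers":1,"xyz":[0,0.1,0],"angular":[0,0,0]}
    - {"fingers":1,"xyz":[0,0.1,0],"angular":[0,0,0]}

```text
clock: 25.68
position: [0.556, 0.1453, 0.0732]
ee_rot: [-2.105, -1.945, 0.344]
force: [-2.3, 0.4, 2.2]
width: 0.003
```

Call:
jog_arm:
  moves:
    - {"fingers":1,"xyz":[0,0.1,0],"angular":[0,0,0]}
    - {"fingers":1,"xyz":[0,0.1,0],"angular":[0,0,0]}

```text
clock: 25.92
position: [0.5562, 0.1453, 0.073]
ee_rot: [-2.104, -1.944, 0.345]
force: [-5.9, -0.6, 5.3]
width: 0.007
```

Call:
jog_arm:
  moves:
    - {"fingers":1,"xyz":[0,0.1,0],"angular":[0,0,0]}
    - {"fingers":1,"xyz":[0,0.1,0],"angular":[0,0,0]}

```text
clock: 26.18
position: [0.5562, 0.1453, 0.0729]
ee_rot: [-2.103, -1.944, 0.347]
force: [-8.6, 0.1, 7.9]
width: 0.004
```

```bash
python3 -c "
from h import *
st()"
```

```text
clk 26.175 plate mm [67.2 21.  19.6] F plate [10.8   0.57  4.46] w 0.4 rot err [ 0.002 -0.002 -0.001]
```

Stiff contact at 67.2 mm against the predicted 66.8 mm, so the card is seated on the ledge. Retreating for a last check.

Call:
jog_arm:
  moves:
    - {"fingers":1,"xyz":[0,-0.4,0],"angular":[0,0,0]}
    - {"fingers":1,"xyz":[0,-1.0,-0.5],"angular":[0,0,0]}
    - {"fingers":1,"xyz":[0,-1.2,-3],"angular":[0,0,0]}
    - {"fingers":1,"xyz":[0,-1.2,-8],"angular":[0,0,0]}
    - {"fingers":1,"xyz":[5,-1.2,-12],"angular":[0,0,0]}
    - {"fingers":1,"xyz":[10,-4,-14],"angular":[0,0,0]}
    - {"fingers":1,"xyz":[15,-8,-15],"angular":[0,0,0]}
    - {"fingers":1,"xyz":[20,-9,-15],"angular":[0,0,0]}
    - {"fingers":1,"xyz":[26,-9,-15],"angular":[0,0,0]}
    - {"fingers":1,"xyz":[26,-9,-15],"angular":[0,0,0]}
    - {"fingers":1,"xyz":[26,-9,-15],"angular":[0,0,0]}

```text
clock: 27.55
position: [0.5459, 0.4068, 0.2438]
ee_rot: [-2.107, -1.946, 0.343]
force: [0.3, -0.1, -0.7]
width: 0.008
```

Run:
```python
from h import *
st()
g=grab('scene','g7');t=grab('top','t7')
cv2.imwrite('pics/g7c.png',np.vstack([cv2.resize(g[175:225,145:255,::-1],(800,300),interpolation=cv2.INTER_CUBIC),cv2.resize(t[160:210,130:240,::-1],(800,300),interpolation=cv2.INTER_CUBIC)]))
t0=cv2.imread('pics/t0.png');d=cv2.absdiff(t0,cv2.imread('pics/t7.png')).max(2)
for n,(u,v) in dict(aqua=(292,153),red=(140,266),calc=(367,262),dish=(360,164),sa=(201,137),sb=(245,247),brown=(312,268)).items(): print(n,d[v-15:v+15,u-15:u+15].mean().round(1))
```

```text
clk 27.55 plate mm [ 155.1 -238.9  169.4] F plate [-0.52  0.1  -0.51] w 0.7 rot err [-0.003 -0.001  0.   ]
aqua 3.8
red 49.7
calc 4.9
dish 3.3
sa 3.3
sb 8.8
brown 42.1
```

View pics/g7c.png

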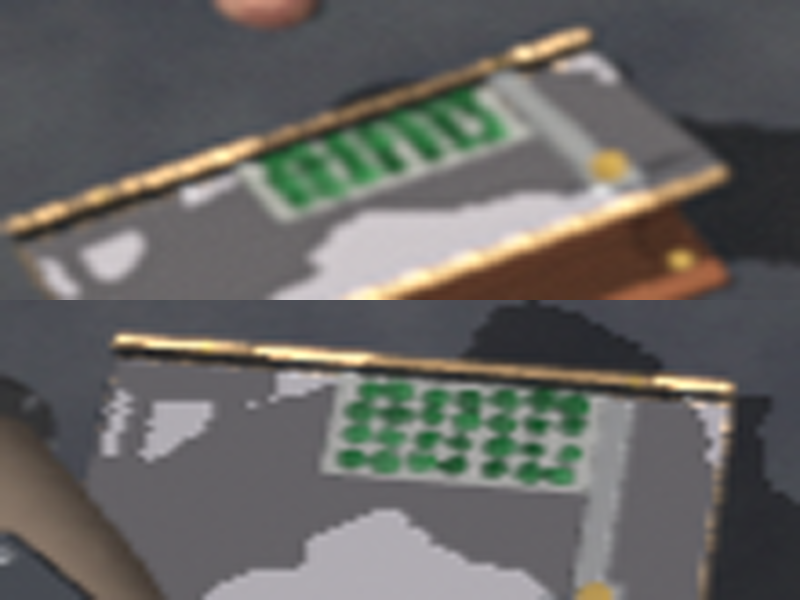

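The card hasn't moved and still lies flat against the ledge and stop. The differences at the red and brown cards look like arm occlusion or shadow, so I'll check them quickly in the scene view.

Run:
```python
from h import *
for n,box in(('s0',0),('g7',0),('t0',1),('t7',1)):
    im=cv2.imread(f'pics/{n}.png');h=cv2.cvtColor(im,cv2.COLOR_BGR2HSV)
    m=((h[...,0]<14)&(h[...,1]>130)&(h[...,2]>50)).astype('uint8')
    for nm,(x0,y0,x1,y1) in dict(red=((160,270,220,330),(110,240,170,290))[box],brown=((322,185,370,235),(285,245,340,290))[box]) .items() if False else [('red',((160,270,220,330),(110,240,170,290))[box]),('brown',((322,185,370,235),(285,245,340,290))[box])]:
        M=cv2.moments(m[y0:y1,x0:x1],True); print(n,nm,M['m00'],[round(x0+M['m10']/max(M['m00'],1),1),round(y0+M['m01']/max(M['m00'],1),1)])
```

```text
s0 red 657.0 [188.5, 300.0]
s0 brown 543.0 [344.7, 210.6]
g7 red 630.0 [188.3, 300.0]
g7 brown 141.0 [351.8, 202.5]
t0 red 320.0 [137.1, 264.6]
t0 brown 639.0 [312.3, 267.3]
t7 red 91.0 [128.5, 270.1]
t7 brown 636.0 [312.4, 267.2]
```

Each look-alike is unmoved in the view where it isn't hidden by the arm. Handing in.

```bash
python3 -c "
from h import *
job.sign_off()"
```

```text
the job is handed in; nothing more can be done
```

The green card is on the stand, stones up, flat on the plate, with one long edge on the ledge and one end against the steel stop. I handed the job in at about 28 s of the 59 s allowed.

**What I did:** I gripped the card across its width and set it on the plate. I slid it until its end met the stop and eased it down until the lower finger met the ledge. Then I let it slide the last few millimetres, about 8 mm by estimate. Afterwards I nudged its end, then its upper edge, with closed fingers.

**Last checks:**
- **Stop:** the end nudge met firm resistance (about 9 N) right where the card should sit if its other end is on the stop. The feeler has no readout, so "flush" is judged from this and from no pin showing in the pictures.
- **Ledge:** the edge nudge met firm resistance at 67.2 mm, against 66.8 mm expected for a seated card. The force reading there peaked at about 12 N.
- **Angle:** the long side is parallel to the ledge within what the pictures can show.
- **Other things:** the red-brown card, and the brown card like the green one in shape, had not moved, each checked in the view where the arm did not hide it. The blue-green card, calculator, dish and both stones looked unchanged in the top view. I did not check the jar.

**One disagreement:** the scene camera placed the card about 10 mm further up the slope than touch did (top camera about 2 mm). It had shown a similar offset earlier, while the card was still in the gripper, so I trusted touch.

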